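# Lock off the battery and hold up the tin of terminal clamps

## Task

Make the battery bank ready for new terminals: first hang the lock-off plate by its hole on the upright stud of the isolator box, so that it lies flat on the box, and let go of it. Then heft the three identical closed tins on the rubber mat to find by feel the one full of clamps, clearly the heaviest (at least twice as heavy as either of the others), and finish while holding that tin up steadily in the gripper, upright, its base at least 10 cm above the bench. The other two tins must be left standing upright on the mat; do not lift any tin before the plate is on its stud, tip none over, and leave the meter, screwdriver and copper clamp alone.

Things in the scene. Friction and masses are not known exactly. Their poses are not given: they have to be found in the camera images.
- stud_foot (a point): centre of the foot of the lock-off stud, where it leaves the flat top of the isolator box. The stud is upright, 12 mm in diameter and 36 mm tall (the top 6 mm taper). The fixed grey box is 140 mm (its x) by 130 mm (its y) and 60 mm high, the stud in the middle of its top; axes as the box, z up
- lock_plate: lock-off plate, bare aluminium, loose, lying flat on the bench: 110 mm long (its x) by 44 mm wide (y) by 5 mm thick, 0.09 kg, with a through hole 25 mm in diameter and an upright grip fin. Origin: centre of the underside; x points to the end with the hole; z up
- plate_hole (a point): centre of the plate's hole at the underside, 37 mm from the plate's origin along its x; axes as the plate
- plate_fin (a point): centre of the plate's upright grip fin: 36 mm long (along the plate's x), 6 mm thick (across, y), from the plate's top (5 mm) up to 45 mm above its underside. This point is 10 mm from the plate's origin towards the end without the hole, 25 mm above the underside; axes as the plate
- mat: flat black rubber mat fixed on the bench, 130 mm (its x) by 350 mm (its y, the row of tins) by 4 mm thick; origin at the centre of its underside, z up. The tins stand in a row about 113 mm apart
- tin_p_mid (a point): a plain round metal tin with closed lid, 56 mm across and 70 mm tall, standing on the rubber mat; looks identical to the other two; this point is its centre, 35 mm above its base, z along its axis upwards. The contents are packed tight. One of the three tins weighs 0.6 to 0.85 kg, the other two 0.15 to 0.3 kg each
- tin_q_mid (a point): a plain round metal tin with closed lid, 56 mm across and 70 mm tall, standing on the rubber mat; looks identical to the other two; this point is its centre, 35 mm above its base, z along its axis upwards. The contents are packed tight. One of the three tins weighs 0.6 to 0.85 kg, the other two 0.15 to 0.3 kg each
- tin_r_mid (a point): a plain round metal tin with closed lid, 56 mm across and 70 mm tall, standing on the rubber mat; looks identical to the other two; this point is its centre, 35 mm above its base, z along its axis upwards. The contents are packed tight. One of the three tins weighs 0.6 to 0.85 kg, the other two 0.15 to 0.3 kg each
- tin_p: the tin of point tin_p_mid, origin at the centre of its base
- tin_q: the tin of point tin_q_mid, origin at the centre of its base
- tin_r: the tin of point tin_r_mid, origin at the centre of its base
- meter: bystander: black hand multimeter lying flat, 85 by 160 by 34 mm (about 45 mm over its dial); origin at the centre of its underside; leave alone
- driver: bystander: screwdriver lying on the bench, about 0.2 m long along its x; leave alone
- clamp: bystander: small copper battery clamp, about 60 by 34 by 26 mm, lying on the bench; leave alone
Not all that is in view belongs to the job. Leave any pink or red look-alike of the tin_q alone.

How it is judged:
On the way:
1. the lock-off plate lies flat on the isolator box with the stud through its hole, let go (horizontal distance between plate_hole and stud_foot below 0.01 m and z of plate_hole in the frame of stud_foot between -0.004 and 0.005 m and angle between plate_hole's own z axis and vertical below 0.1 rad and contact force between lock_plate and the fingers below 0.2 N), for 0.2 s.
At the end, for the whole second after the job is handed in: The heaviest tin is held still, base 10 cm or more above the bench, within 20 degrees of upright; the other two stand upright, let go, on the mat, each pressing on it with under 4.5 N; the plate lies flat on the isolator box, let go, hole centre within 10 mm of the stud axis (all of step 1 and (((height (world z) of tin_p_mid above 0.135 m and angle between tin_p_mid's own z axis and vertical below 0.35 rad and contact force between tin_p and the fingers above 2 N and linear speed of tin_p below 0.05 m/s) and (x of tin_q_mid in the frame of mat between -0.055 and 0.055 m and y of tin_q_mid in the frame of mat between -0.17 and 0.17 m and height (world z) of tin_q_mid between 0.034 and 0.044 m and angle between tin_q_mid's own z axis and vertical below 0.04 rad and linear speed of tin_q below 0.03 m/s and contact force between tin_q and the fingers below 0.2 N and contact force between tin_q and mat below 4.5 N) and (x of tin_r_mid in the frame of mat between -0.055 and 0.055 m and y of tin_r_mid in the frame of mat between -0.17 and 0.17 m and height (world z) of tin_r_mid between 0.034 and 0.044 m and angle between tin_r_mid's own z axis and vertical below 0.04 rad and linear speed of tin_r below 0.03 m/s and contact force between tin_r and the fingers below 0.2 N and contact force between tin_r and mat below 4.5 N)) or ((height (world z) of tin_q_mid above 0.135 m and angle between tin_q_mid's own z axis and vertical below 0.35 rad and contact force between tin_q and the fingers above 2 N and linear speed of tin_q below 0.05 m/s) and (x of tin_p_mid in the frame of mat between -0.055 and 0.055 m and y of tin_p_mid in the frame of mat between -0.17 and 0.17 m and height (world z) of tin_p_mid between 0.034 and 0.044 m and angle between tin_p_mid's own z axis and vertical below 0.04 rad and linear speed of tin_p below 0.03 m/s and contact force between tin_p and the fingers below 0.2 N and contact force between tin_p and mat below 4.5 N) and (x of tin_r_mid in the frame of mat between -0.055 and 0.055 m and y of tin_r_mid in the frame of mat between -0.17 and 0.17 m and height (world z) of tin_r_mid between 0.034 and 0.044 m and angle between tin_r_mid's own z axis and vertical below 0.04 rad and linear speed of tin_r below 0.03 m/s and contact force between tin_r and the fingers below 0.2 N and contact force between tin_r and mat below 4.5 N)) or ((height (world z) of tin_r_mid above 0.135 m and angle between tin_r_mid's own z axis and vertical below 0.35 rad and contact force between tin_r and the fingers above 2 N and linear speed of tin_r below 0.05 m/s) and (x of tin_p_mid in the frame of mat between -0.055 and 0.055 m and y of tin_p_mid in the frame of mat between -0.17 and 0.17 m and height (world z) of tin_p_mid between 0.034 and 0.044 m and angle between tin_p_mid's own z axis and vertical below 0.04 rad and linear speed of tin_p below 0.03 m/s and contact force between tin_p and the fingers below 0.2 N and contact force between tin_p and mat below 4.5 N) and (x of tin_q_mid in the frame of mat between -0.055 and 0.055 m and y of tin_q_mid in the frame of mat between -0.17 and 0.17 m and height (world z) of tin_q_mid between 0.034 and 0.044 m and angle between tin_q_mid's own z axis and vertical below 0.04 rad and linear speed of tin_q below 0.03 m/s and contact force between tin_q and the fingers below 0.2 N and contact force between tin_q and mat below 4.5 N)))); the arm keeps its last pose, push and grip.
It fails at once if a tin is lifted (over 25 mm) before the plate is on its stud (height (world z) of any of tin_p_mid, tin_q_mid, tin_r_mid above 0.065 m and not (horizontal distance between plate_hole and stud_foot below 0.01 m and z of plate_hole in the frame of stud_foot between -0.004 and 0.005 m and angle between plate_hole's own z axis and vertical below 0.1 rad)).
It fails at once if a tin is tipped over (more than 45 degrees) (angle between any of tin_p_mid, tin_q_mid, tin_r_mid's own z axis and vertical above 0.785 rad).
It fails at once if the meter, screwdriver or clamp is moved more than 3 cm (distance of any of meter, driver, clamp from where it was at the start of the episode above 0.03 m).
It also fails if it takes over 72 s, if anything falls off the work surface, if the arm or the gripper's body presses on something with over 40 N, if the wrist force passes 120 N, or if a joint passes its speed limit or range.

## Robot

A 7-joint arm with a two-finger parallel gripper is mounted at the origin on the work surface. World frame = base frame: x ahead of the robot, y to its left, z up, the work surface at z = 0. Lengths are in m, angles in rad, forces in N, time in s.
With the tool pointing down it reaches from about 0.35 to 0.9 m from the base axis. Payload 8.1 kg.
Tool frame: the origin (TCP) lies midway between the tips of the shut fingers; the grasp point (between the pads) lies 19 mm behind it; z points along the fingers, y is the line along which they close (so a half turn about z gives the same grasp; the last joint's range is limited). The gripper opens to 92 mm and grips with 3 to 60 N. Pads are 19 mm wide; open, the fingers measure 130 mm over their backs; the gripper's body (75 mm by 190 mm) begins 47 mm behind the grasp point.
Start: joints at [-1.418, 0.434, 0.025, 1.573, -0.012, 1.134, -0.075], TCP at [0.158, 0.605, 0.227] pointing down, gripper open.
Joint ranges: [-2.62, 2.62], [-0.44, 2.09], [-1.27, 1.32], [0.08, 2.57], [-1.32, 4.46], [0.12, 2], [-2.74, 2.74]. Speed limits (rad/s): [2.22, 2.22, 3.01, 3.01, 3.14, 3.14, 3.14].

## Interface

Orientations are given as [roll, pitch, yaw] about the fixed x, y, z axes, in that order (R = Rz(yaw) Ry(pitch) Rx(roll)).
In Python, from rig import arm gives the robot as it stands.
- The arm moves only by the shell command python3 -m pendant 'ROWS' [FORCE]. ROWS is JSON, a list of rows, each a list of 7 numbers: the closure, from -1 (fully open) to 1 (shut), then the shift along the tool's x, y, z in mm, then the turn, a rotation vector about the tool's x, y, z in rad. A call has 1 to 8 rows; each row shifts and turns the commanded pose from where the row before left it, along the tool's axes as they then stand; what a row does not reach is not made up. A row lasts 1/12 s, in which the tool goes at most 41.7 mm and 7.16 degrees, less where a joint would pass 70% of its speed; a pose out of reach is approached as far as the arm can. A call with a gripper value outside its range is refused whole. The fingers move at their own pace and stop on an object; FORCE is the grip in N (left out, the last holds). Time passes only in rows, so rows that do not move let the fingers close. It gives the time, the measured TCP pose, the force, the opening and the grip force at its end, in the units of the state.
- arm.get_obs(): the state, without advancing time (a new reading comes with each control period).
- arm.snapshot(name): name is "side" or "top" or "wrist"; returns a dict with "frame" (420x560x3 uint8, red, green, blue), "z_map" (420x560 float32, m along the optical axis (not along the pixel's ray), 0 where there is no reading), "intrinsics" (3x3 intrinsics, pixels), "T" (4x4, takes a point from camera to world coordinates); the wrist camera has in their place "tool_from_camera" (4x4, takes a point from camera to tool coordinates, whose origin is the TCP and whose axes are the flange's). Camera axes: x right, y up, looking along -z (the intrinsics and any distortion apply to the point x, -y, -z); pixel columns grow to the right and rows downward; lengths in m; the calibration is good to about 2 mm. The wrist camera is an equidistant fisheye: a pixel r from the principal point sees the ray r / f radians off the axis. A picture is of the moment at which its call begins: read the wrist's pose just before it.
- arm.job_done(): hands the job in; it is judged then, once.
Trained networks look in the newest picture that a camera, given by its name, has taken for a name from the list of things; names that differ only in an ending like _2 or _b are one class to them, and where a whole thing is asked for, a point or a joint stands for the part that bears it (a point fixed in the world has none). Each returns a list of dicts, best first, with "p" (0 to 1); they miss things now and then, are a little off and sometimes report something else, mostly with a low value. They report only what shows in the picture. A call takes as long as a camera call. They do not tell look-alikes from the thing itself.
- arm.masks_of(camera, label): "pixels" (420x560 bool, what is visible of it) and "location" ([column, row] in pixels, amid what is visible of it).
The state is a dict: "time": time; "qpos": joint angles; "qvel": joint speeds; "joint_torque": joint torques, N m; "position": TCP position; "ee_rot": TCP orientation; "force": force on the tool from outside, world axes, zero at the start; "torque": the same for the moment, N m; "width": finger opening in m; "grip_force": force on a finger pad.
Only numpy, scipy, OpenCV 4.12 (cv2) and the standard library are available. Lean on these libraries where they do the work, as an engineer would, in place of code of your own. Each camera call takes 0.05 s, during which the arm holds its last target. There are 200 camera calls.

## Working session

There is one attempt and no reset: what is moved stays moved. The work goes in short steps, Python scripts to look and compute and a shell command to move; the robot and the scene stay as the last step left them, time stands still between calls to the robot, and variables do not carry over. Pictures are saved under pics/ and viewed, at most 10 in all, crops included, and the job is handed in when it is done.

```bash
mkdir -p pics; cat > h.py <<'E'
import numpy as np, cv2
from rig import arm
from scipy.spatial.transform import Rotation as R
def pts(s, m=None):
    K=s["intrinsics"]; z=s["z_map"]; v,u=np.nonzero((z>0)&(m if m is not None else True))
    d=z[v,u]; P=np.c_[(u-K[0,2])/K[0,0]*d, -(v-K[1,2])/K[1,1]*d, -d]
    return P@s["T"][:3,:3].T+s["T"][:3,3]
E
python3 - <<'E'
from h import *
o=arm.get_obs(); print(o)
ims=[]
for c in ("top","side"):
    s=arm.snapshot(c); ims.append(s); cv2.imwrite(f"pics/{c}0.png",s["frame"][...,::-1])
    print(c,s["intrinsics"].tolist(),s["T"].round(3).tolist())
    for l in ("stud_foot","lock_plate","plate_hole","plate_fin","mat","tin_p","tin_q_mid","meter","driver","clamp"):
        for r in arm.masks_of(c,l)[:5]:
            P=pts(s,r["pixels"]);
            if len(P): print(c,l,round(r["p"],2),np.round(r["location"]),r["pixels"].sum(),np.median(P,0).round(3),P.min(0).round(3),P.max(0).round(3))
E
```

```text
{'time': 0.0, 'qpos': array([-1.41758901,  0.43523487,  0.0250214 ,  1.57412455, -0.01159341,
        1.13397267, -0.07511681]), 'qvel': array([ 4.81227999e-04, -2.55345561e-05, -9.89932211e-04,  8.70601371e-04,
        7.09340035e-04,  7.72307011e-04,  5.16837011e-04]), 'joint_torque': array([-3.96645055e-05, -6.67850804e+01,  9.85117704e-01, -3.14462471e+01,
       -6.05774671e-02,  4.26743086e-02,  1.85640206e-04]), 'position': array([0.15809641, 0.60413922, 0.22592753]), 'ee_rot': array([-3.14000737e+00,  1.71240462e-04,  2.88565743e+00]), 'force': array([-0.41605104,  0.67308298,  0.17025847]), 'torque': array([ 0.00440381, -0.02922161,  0.04915773]), 'grip_force': 0.0, 'width': 0.09224230108006218}
top [[501.2302073141, 0.0, 289.1360386062431], [0.0, 501.2302073141, 209.26898011980302], [0.0, 0.0, 1.0]] [[-0.008, 0.992, -0.122, 0.425], [-1.0, -0.008, -0.0, -0.045], [-0.001, 0.122, 0.992, 1.375], [0.0, 0.0, 0.0, 1.0]]
top stud_foot 0.89 [169. 231.] 2901 [0.526 0.27  0.058] [ 0.433  0.196 -0.006] [0.612 0.356 0.099]
top stud_foot 0.5 [352. 258.] 619 [ 0.459 -0.222  0.004] [ 0.41 
[... 2992 characters left out ...]

side tin_q_mid 0.93 [289. 196.] 650 [ 0.61  -0.144  0.064] [ 0.587 -0.187  0.001] [ 0.642 -0.13   0.079]
side tin_q_mid 0.88 [317. 161.] 596 [ 0.587 -0.279  0.06 ] [ 0.562 -0.357 -0.002] [ 0.643 -0.265  0.075]
side tin_q_mid 0.71 [290. 152.] 565 [ 0.674 -0.282  0.058] [ 0.65  -0.328  0.001] [ 0.706 -0.268  0.076]
side meter 0.74 [161. 316.] 3139 [0.732 0.259 0.033] [ 0.69   0.155 -0.005] [0.806 0.333 0.048]
side meter 0.66 [380. 153.] 365 [ 0.449 -0.416  0.019] [ 0.394 -0.464 -0.007] [ 0.577 -0.407  0.029]
side driver 0.23 [241. 259.] 833 [0.633 0.078 0.07 ] [ 0.61  -0.008  0.   ] [0.696 0.096 0.078]
side clamp 0.77 [326. 292.] 242 [0.425 0.065 0.014] [0.412 0.022 0.002] [0.447 0.083 0.029]
```

```bash
python3 - <<'E'
import cv2
a=cv2.imread("pics/top0.png")[110:310,90:460]; cv2.imwrite("pics/a.png",cv2.resize(a,None,fx=2.1,fy=2.1,interpolation=cv2.INTER_CUBIC))
E
python3 - <<'E'
from h import *
for c in("top","side"):
    s=arm.snapshot(c); P=pts(s)
    # plate
    b=(abs(P[:,0]-.46)<.08)&(abs(P[:,1]+.223)<.07)
    for lo,hi in((.003,.012),(.035,.055)):
        Q=P[b&(P[:,2]>lo)&(P[:,2]<hi)]
        r=cv2.minAreaRect((Q[:,:2]*1000).astype(np.float32)); print(c,"plate",lo,len(Q),Q.mean(0).round(4),r)
    b=(abs(P[:,0]-.526)<.12)&(abs(P[:,1]-.27)<.12)
    Q=P[b&(P[:,2]>.07)&(P[:,2]<.1)]; print(c,"stud",len(Q),Q.mean(0).round(4),np.median(Q,0).round(4))
    Q=P[b&(P[:,2]>.05)&(P[:,2]<.066)]; print(c,"box",cv2.minAreaRect((Q[:,:2]*1000).astype(np.float32)),np.median(Q[:,2]))
    for x,y in((.637,.063),(.621,-.053),(.612,-.16)):
        Q=P[(np.hypot(P[:,0]-x,P[:,1]-y)<.045)&(P[:,2]>.07)&(P[:,2]<.082)]; print(c,"tin",cv2.minEnclosingCircle((Q[:,:2]*1000).astype(np.float32)),Q[:,2].mean())
E
```

```text
top plate 0.003 432 [ 0.4582 -0.2232  0.0051] ((459.36358642578125, -222.752197265625), (138.98898315429688, 157.6936492919922), 89.84026336669922)
top plate 0.035 37 [ 0.4523 -0.2237  0.0414] ((453.7906799316406, -224.0288848876953), (5.77534294128418, 34.32958221435547), 87.98548126220703)
top stud 26 [0.53   0.2738 0.0863] [0.5295 0.2729 0.0877]
top box ((530.6271362304688, 274.9909973144531), (140.41920471191406, 130.23904418945312), 15.048774719238281) 0.05813479421468015
top tin ((639.6736450195312, 63.35963439941406), 28.99625015258789) 0.07351550741625662
top tin ((624.1936645507812, -53.3243522644043), 28.787805557250977) 0.07340025068848349
top tin ((616.941650390625, -162.8589324951172), 28.46480369567871) 0.07363120156430533
side plate 0.003 360 [ 0.4582 -0.2188  0.0051] ((457.46533203125, -224.76788330078125), (151.55380249023438, 134.3378143310547), 2.247661828994751)
side plate 0.035 57 [ 0.4535 -0.2206  0.0415] ((452.18768310546875, -221.26025390625), (9.986167907714844, 36.925846099853516), 84.52930450439453)
side stud 55 [0.5278 0.28   0.0866] [0.5276 0.2805 0.0885]
side box ((529.3272094726562, 278.8013610839844), (140.1881103515625, 130.47442626953125), 14.899627685546875) 0.05912256381299852
side tin ((639.6453247070312, 65.55731964111328), 29.510746002197266) 0.07366378185939967
side tin ((622.8895263671875, -49.89011001586914), 29.82010841369629) 0.0736031465291165
side tin ((614.9862670898438, -159.65127563476562), 30.62145233154297) 0.07352491779571188
```

View pics/a.png

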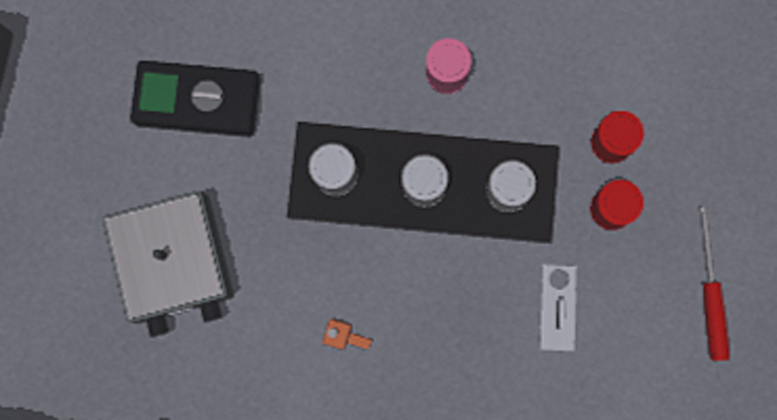

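```bash
python3 -m pendant '[[-1,-28,-27.5,0,0,0,0],[-1,-28,-27.5,0,0,0,0],[-1,-28,-27.5,0,0,0,0],[-1,-28,-27.5,0,0,0,0],[-1,-28,-27.5,0,0,0,0],[-1,-28,-27.5,0,0,0,0],[-1,-28,-27.5,0,0,0,0],[-1,-28,-27.5,0,0,0,0]]' 20
python3 -m pendant '[[-1,-28,-27.5,0,0,0,0],[-1,-28,-27.5,0,0,0,0],[-1,-28,-27.5,0,0,0,0],[-1,-28,-27.5,0,0,0,0],[-1,-13,-33,0,0,0,0],[-1,-13,-33,0,0,0,0],[-1,-13,-33,0,0,0,0],[-1,-13,-33,0,0,0,0]]'
python3 -m pendant '[[-1,-13,-33,0,0,0,0],[-1,-13,-33,0,0,0,0],[-1,-13,-33,0,0,0,0],[-1,-13,-33,0,0,0,0],[-1,-13,-33,0,0,0,0],[-1,-13,-33,0,0,0,0],[-1,-13,-33,0,0,0,0],[-1,-13,-33,0,0,0,0]]'
python3 -c "
from h import *
print(arm.get_obs()['qpos'])"
```

```text
time: 1.87
position: [0.3199, 0.3334, 0.227]
ee_rot: [3.141, 0.0, 2.886]
force: [1.8, 0.6, -0.6]
width: 0.0921
grip_force: 0.0
time: 2.53
position: [0.4166, 0.0578, 0.227]
ee_rot: [3.141, 0.0, 2.886]
force: [0.0, -1.1, -0.7]
width: 0.0917
grip_force: 0.0
time: 3.2
position: [0.4504, -0.2239, 0.227]
ee_rot: [3.141, 0.001, 2.886]
force: [0.7, 1.2, -0.8]
width: 0.0921
grip_force: 0.0
[-0.1285683   0.25144123  0.60295433  1.90068315 -0.16506881  1.03767992
  1.8592835 ]
```

```bash
for i in 1 2; do python3 -m pendant '[[-1,0,0,0,0,0,0.12],[-1,0,0,0,0,0,0.12],[-1,0,0,0,0,0,0.12],[-1,0,0,0,0,0,0.12],[-1,0,0,0,0,0,0.12],[-1,0,0,0,0,0,0.12],[-1,0,0,0,0,0,0.12],[-1,0,0,0,0,0,0.12]]'; done
python3 -m pendant '[[-1,0,0,0,0,0,0.12],[-1,0,0,0,0,0,0.12],[-1,0,0,0,0,0,0.12],[-1,0,0,0,0,0,0.12],[-1,0,0,0,0,0,0.12],[-1,0,0,0,0,0,0.12],[-1,0,0,0,0,0,0.12],[-1,0,0,0,0,0,0.12]]'
cat >> h.py <<'E'
def wpts(s,o):
    K=s["intrinsics"]; z=s["z_map"].astype(float); v,u=np.indices(z.shape)
    x=(u-K[0,2])/K[0,0]; y=(v-K[1,2])/K[1,1]; th=np.hypot(x,y); k=np.tan(np.minimum(th,1.5))/np.maximum(th,1e-9)
    P=np.stack([x*k*z,-y*k*z,-z],-1)
    M=s["tool_from_camera"]; P=P@M[:3,:3].T+M[:3,3]
    P=P@R.from_euler("xyz",o["ee_rot"]).as_matrix().T+o["position"]
    P[(z<=0)|(th>1.3)]=np.nan
    return P
E
python3 - <<'E'
from h import *
o=arm.get_obs(); s=arm.snapshot("wrist"); cv2.imwrite("pics/w1.png",s["frame"][...,::-1]); P=wpts(s,o)
np.save("w1.npy",P)
print(o["qpos"],o["position"],o["ee_rot"])
Q=P[(abs(P[...,0]-.453)<.04)&(abs(P[...,1]+.223)<.04)]
F=Q[(Q[:,2]>.035)&(Q[:,2]<.055)]; print("fin",len(F),F.mean(0),cv2.minAreaRect((F[:,:2]*1000).astype(np.float32)))
Q=P[(abs(P[...,0]-.47)<.1)&(abs(P[...,1]+.223)<.05)]
for h in (-.01,-.005,-.002,.002,.004,.006,.01,.04,.05): print(h,(Q[:,2]<h).sum())
for l in ("lock_plate","plate_hole","plate_fin"):
    for r in arm.masks_of("wrist",l)[:2]:
        q=P[r["pixels"]]; c,w=np.round(r["location"]).astype(int); print(l,r["p"],r["location"],r["pixels"].sum(),np.nanmedian(q,0),P[w,c])
        q=q[(q[:,2]<.015)]; print(cv2.minAreaRect((q[:,:2]*1000).astype(np.float32)))
E
```

```text
time: 3.87
position: [0.4505, -0.2222, 0.2269]
ee_rot: [3.141, 0.0, 1.92]
force: [0.7, 0.2, -0.0]
width: 0.0915
grip_force: 0.0
time: 4.53
position: [0.4506, -0.2221, 0.2269]
ee_rot: [3.141, -0.001, 0.96]
force: [0.6, -0.2, -0.1]
width: 0.0916
grip_force: 0.0
time: 5.2
position: [0.4505, -0.222, 0.2267]
ee_rot: [-3.142, 0.0, 0.0]
force: [-0.0, -0.2, -0.3]
width: 0.092
grip_force: 0.0
[-0.550823    0.44813723  1.27572434  1.92545653 -0.47739031  1.12505347
 -0.65639467] [ 0.4505287  -0.2220284   0.22672067] [-3.14157699e+00  5.55787804e-06  2.58669852e-04]
fin 193 [ 0.4538903  -0.22299211  0.04436137] ((452.9366149902344, -222.92074584960938), (5.97749662399292, 35.927162170410156), 86.90692138671875)
-0.01 0
-0.005 0
-0.002 280
0.002 9736
0.004 10894
0.006 13188
0.01 13296
0.04 13317
0.05 13506
lock_plate 0.68 [284.5, 175.9] 3084 [ 0.46066176 -0.22316349  0.00460361] [ 0.46570731 -0.22421641  0.04596055]
((462.69500732421875, -223.51947021484375), (45.30194854736328, 111.11468505859375), 87.00382232666016)
lock_plate 0.63 [9.3, 14.5] 832 [0.71627173 0.17425098 0.02681827] [0.71705278 0.17235698 0.03288775]
((711.6456298828125, 178.00440979003906), (31.148189544677734, 67.16661071777344), 53.225215911865234)
plate_hole 0.78 [280.3, 176.0] 3098 [ 0.46074879 -0.22319768  0.00460361] [ 0.45937714 -0.21979381  0.00433952]
((463.2486267089844, -223.41639709472656), (44.4448356628418, 111.41521453857422), 86.55061340332031)
plate_hole 0.57 [129.2, 38.6] 2920 [ 0.61748602 -0.06223018  0.07293496] [ 0.61610096 -0.06600684  0.07457883]
((622.7872924804688, -29.527477264404297), (101.88670349121094, 54.92722702026367), 89.36518859863281)
plate_fin 0.68 [283.4, 175.5] 3051 [ 0.46064976 -0.22316721  0.00461255] [ 0.4654692  -0.22317248  0.04440334]
((462.81329345703125, -223.3601837158203), (44.70787811279297, 111.11971282958984), 86.66183471679688)
```

View pics/w1.png

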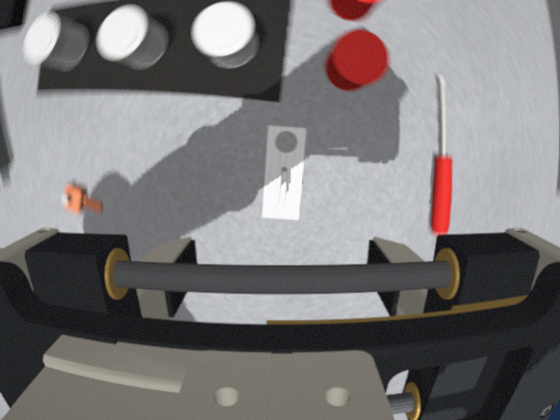

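```bash
python3 -m pendant '[[-1,2.5,1,30,0,0,0.056],[-1,0,0,33,0,0,0],[-1,0,0,33,0,0,0],[-1,0,0,33,0,0,0],[-1,0,0,33,0,0,0],[-1,0,0,28,0,0,0],[-1,0,0,16,0,0,0],[-1,0,0,7,0,0,0]]' 25
python3 -m pendant '[[1,0,0,0,0,0,0],[1,0,0,0,0,0,0],[1,0,0,0,0,0,0],[1,0,0,0,0,0,0],[1,0,0,0,0,0,0],[1,0,0,0,0,0,0],[1,0,0,0,0,0,0],[1,0,0,0,0,0,0]]' 25
python3 -c "
from h import *
print(arm.get_obs()['qpos'])"
```

```text
time: 6.07
position: [0.4518, -0.2226, 0.0116]
ee_rot: [-3.14, 0.003, -0.047]
force: [-0.9, -0.6, 0.7]
width: 0.0918
grip_force: 0.0
time: 6.73
position: [0.4531, -0.2231, 0.0139]
ee_rot: [-3.142, -0.0, -0.05]
force: [1.1, 0.5, -0.0]
width: 0.0429
grip_force: 0.0
[-0.26064259  0.71473549  0.89956401  2.12054036 -0.8728348   0.73439162
 -0.39701867]
```

```bash
python3 -m pendant '[[1,0,0,0,0,0,0],[1,0,0,0,0,0,0],[1,0,0,0,0,0,0],[1,0,0,0,0,0,0],[1,0,0,0,0,0,0],[1,0,0,0,0,0,0],[1,0,0,0,0,0,0],[1,0,0,0,0,0,0]]' 25
python3 -m pendant '[[1,0,0,0,0,0,0],[1,0,0,0,0,0,0],[1,0,0,0,0,0,0],[1,0,0,0,0,0,0]]' 25
```

```text
time: 7.4
position: [0.4528, -0.2232, 0.0137]
ee_rot: [-3.141, 0.0, -0.05]
force: [0.5, 0.3, -0.6]
width: 0.0059
grip_force: 25.0
time: 7.73
position: [0.4529, -0.2232, 0.0137]
ee_rot: [-3.141, 0.0, -0.05]
force: [-0.1, -0.1, -1.7]
width: 0.0061
grip_force: 25.0
```

```bash
python3 -m pendant '[[1,0,0,-10,0,0,0],[1,0,0,-20,0,0,0],[1,0,0,-30,0,0,0],[1,0,0,-32,0,0,0],[1,0,0,-32,0,0,0],[1,0,0,-30,0,0,0],[1,0,0,-20,0,0,0],[1,0,0,-10,0,0,0]]'
python3 -m pendant '[[1,0,-15,0,0,0,0],[1,0,-28,0,0,0,0],[1,0,-33,0,0,0,0],[1,0,-33,0,0,0,0],[1,0,-33,0,0,0,0],[1,0,-33,0,0,0,0],[1,0,-33,0,0,0,0],[1,0,-33,0,0,0,0]]'
python3 -m pendant '[[1,0,-33,0,0,0,0],[1,0,-33,0,0,0,0],[1,0,-33,0,0,0,0],[1,0,-33,0,0,0,0],[1,0,-33,0,0,0,0],[1,0,-33,0,0,0,0],[1,2,-28,0,0,0,0],[1,3,-20,0,0,0,0]]'
python3 -m pendant '[[1,0,-16,0,0,0,0],[1,0,0,0,0,0,0],[1,0,0,0,0,0,0]]'
cat > look.py <<'E'
from h import *
import sys
n=sys.argv[1]
o=arm.get_obs(); s=arm.snapshot("wrist"); cv2.imwrite(f"pics/{n}.png",s["frame"][...,::-1]); P=wpts(s,o)
print(o["qpos"].round(2),o["position"],o["ee_rot"])
b=(abs(P[...,0]-.53)<.12)&(abs(P[...,1]-.277)<.12)
Q=P[b&(P[...,2]>.05)&(P[...,2]<.066)]; print("box",len(Q),cv2.minAreaRect((Q[:,:2]*1000).astype(np.float32)))
b=(abs(P[...,0]-.53)<.03)&(abs(P[...,1]-.277)<.03)
Q=P[b&(P[...,2]>.075)&(P[...,2]<.1)]; print("stud",len(Q),np.median(Q,0),cv2.minAreaRect((Q[:,:2]*1000).astype(np.float32)))
b=np.hypot(P[...,0]-o["position"][0],P[...,1]-o["position"][1])<.12
zp=o["position"][2]-.014
Q=P[b&(abs(P[...,2]-zp-.003)<.012)]; print("plate",len(Q),np.median(Q,0),cv2.minAreaRect((Q[:,:2]*1000).astype(np.float32)))
E
python3 look.py w2
```

```text
time: 8.4
position: [0.4534, -0.2241, 0.2007]
ee_rot: [3.141, -0.003, -0.051]
force: [0.6, 0.5, -0.6]
width: 0.006
grip_force: 25.0
time: 9.07
position: [0.4642, 0.0192, 0.1975]
ee_rot: [-3.141, 0.001, -0.051]
force: [0.0, 0.1, -0.9]
width: 0.0063
grip_force: 25.0
time: 9.73
position: [0.4813, 0.2661, 0.197]
ee_rot: [3.141, 0.001, -0.047]
force: [0.7, 0.3, -1.4]
width: 0.0058
grip_force: 25.0
time: 9.98
position: [0.4829, 0.2787, 0.1973]
ee_rot: [3.14, 0.0, -0.05]
force: [0.0, -1.2, -0.5]
width: 0.0057
grip_force: 25.0
[-1.4   0.59  1.21  1.84 -0.61  1.15 -1.6 ] [0.48285183 0.27871935 0.19734526] [ 3.14037172e+00  4.10087239e-04 -4.97079731e-02]
box 13581 ((529.6487426757812, 277.7126770019531), (140.52346801757812, 130.7893524169922), 14.865872383117676)
stud 184 [0.53026099 0.2777493  0.09264001] ((529.943359375, 277.855712890625), (11.402812957763672, 12.052903175354004), 87.29048919677734)
plate 7121 [0.515622   0.27726385 0.1880643 ] ((492.7825012207031, 278.5881652832031), (44.43849182128906, 110.661376953125), 86.94709014892578)
```

View pics/w2.png

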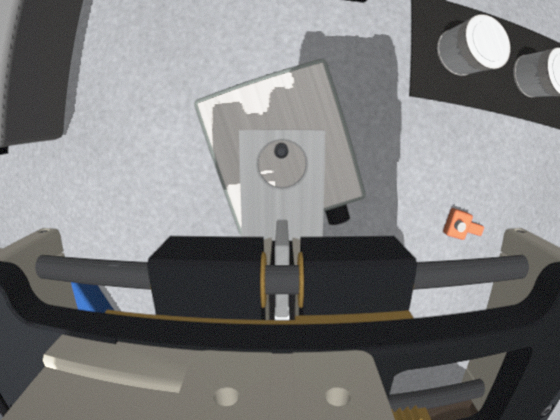

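```bash
python3 -m pendant '[[1,0,-1,20,0,0,0],[1,0,0,28,0,0,0],[1,0,0,26,0,0,0],[1,0,0,20,0,0,0],[1,0,0,14,0,0,0],[1,0,0,8,0,0,0],[1,0,0,4,0,0,0],[1,0,0,2,0,0,0]]'
python3 -m pendant '[[1,0,0,1,0,0,0],[1,0,0,0,0,0,0]]'
```

```text
time: 10.7
position: [0.4836, 0.2794, 0.076]
ee_rot: [-3.141, -0.0, -0.051]
force: [0.5, -0.4, -0.7]
width: 0.0058
grip_force: 25.0
time: 10.87
position: [0.4837, 0.28, 0.0754]
ee_rot: [-3.141, -0.001, -0.05]
force: [0.3, -0.2, -1.1]
width: 0.0056
grip_force: 25.0
```

```bash
python3 -m pendant '[[1,0,0,1,0,0,0],[1,0,0,0,0,0,0],[-0.5,0,0,0,0,0,0],[-0.5,0,0,0,0,0,0],[-0.5,0,0,0,0,0,0],[-0.5,0,0,0,0,0,0],[-0.5,0,0,0,0,0,0],[-0.5,0,0,0,0,0,0]]'
python3 -m pendant '[[-1,0,0,-10,0,0,0],[-1,0,0,-25,0,0,0],[-1,0,0,-30,0,0,0],[-1,0,0,-30,0,0,0],[-1,0,0,-20,0,0,0],[-1,0,0,-10,0,0,0],[-1,0,0,0,0,0,0]]'
sed -i 's/zp=.*/zp=.062/' look.py; python3 look.py w3
```

```text
time: 11.53
position: [0.4832, 0.2799, 0.0738]
ee_rot: [-3.142, -0.0, -0.05]
force: [-1.2, 0.2, 1.0]
width: 0.0411
grip_force: 0.0
time: 12.12
position: [0.4844, 0.2802, 0.201]
ee_rot: [-3.139, -0.003, -0.05]
force: [-0.0, 0.2, -0.7]
width: 0.0878
grip_force: 0.0
[-1.4   0.59  1.21  1.83 -0.61  1.15 -1.61] [0.48436591 0.28017879 0.2010045 ] [-3.13926301e+00 -2.75011413e-03 -5.02632970e-02]
box 19819 ((519.1402587890625, 274.6523742675781), (162.8308563232422, 130.57017517089844), 14.995450019836426)
stud 215 [0.52934462 0.27802102 0.09226754] ((518.418701171875, 278.1395263671875), (10.86836051940918, 35.09798812866211), 87.45365905761719)
plate 19399 [0.52886797 0.2776195  0.05968008] ((518.659912109375, 274.62872314453125), (161.90353393554688, 129.62362670898438), 14.948409080505371)
```

View pics/w3.png

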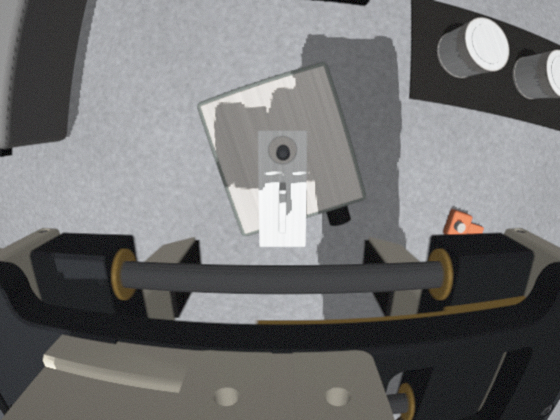

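```bash
python3 -m pendant '[[-1,10,13,0,0,0,0],[-1,21,26,0,0,0,0],[-1,25,31,0,0,0,0],[-1,27,34,0,0,0,0],[-1,27,34,0,0,0,0],[-1,25,31,0,0,0,0],[-1,21,26,0,0,0,0],[-1,10,13,0,0,0,0]]'
python3 -m pendant '[[-1,0,0,0,0,0,0],[-1,0,0,0,0,0,0]]'
cat > tins.py <<'E'
from h import *
o=arm.get_obs(); s=arm.snapshot("wrist"); P=wpts(s,o); p=o["position"]; Rm=R.from_euler("xyz",o["ee_rot"]).as_matrix()
print(o["qpos"].round(2),p,o["ee_rot"])
for x,y in((.64,.064),(.6235,-.0515),(.616,-.161)):
    Q=P[(np.hypot(P[...,0]-x,P[...,1]-y)<.045)&(P[...,2]>.069)&(P[...,2]<.08)]
    if len(Q)<50: continue
    (cx,cy),r=cv2.minEnclosingCircle((Q[:,:2]*1000).astype(np.float32)); print("tin",len(Q),cx,cy,r,Q[:,2].mean(),"tool mm",(Rm.T@(np.array([cx/1e3,cy/1e3,.03])-p)*1e3).round(1))
E
python3 tins.py
```

```text
time: 12.83
position: [0.6374, 0.0615, 0.1972]
ee_rot: [3.139, 0.001, -0.055]
force: [0.0, -0.1, -0.2]
width: 0.0919
grip_force: 0.0
time: 13.0
position: [0.6359, 0.0655, 0.197]
ee_rot: [3.141, 0.002, -0.053]
force: [0.1, 1.0, -0.5]
width: 0.0921
grip_force: 0.0
[-0.82  0.68  1.07  1.63 -0.63  1.22 -1.24] [0.63592417 0.06554143 0.19697703] [ 3.14118639e+00  2.45266541e-03 -5.28384820e-02]
tin 3138 639.377197265625 65.11627197265625 28.678918838500977 0.07389871990403277 tool mm [  3.9   0.2 167. ]
tin 2602 624.0936279296875 -51.72525405883789 29.396581649780273 0.07372215429621735 tool mm [ -5.2 117.7 167. ]
tin 1675 616.2142333984375 -161.25601196289062 29.48386001586914 0.07359623114967552 tool mm [ -7.3 227.5 167.1]
```

```bash
python3 -m pendant '[[-1,2,0,20,0,0,0],[-1,0,0,30,0,0,0],[-1,0,0,33,0,0,0],[-1,0,0,30,0,0,0],[-1,0,0,25,0,0,0],[-1,0,0,17,0,0,0],[-1,0,0,8,0,0,0],[-1,0,0,2,0,0,0]]'
python3 -m pendant '[[0,0,0,0,0,0,0],[0,0,0,0,0,0,0],[0,0,0,0,0,0,0],[1,0,0,0,0,0,0],[1,0,0,0,0,0,0],[1,0,0,0,0,0,0],[1,0,0,0,0,0,0],[1,0,0,0,0,0,0]]' 30
```

```text
time: 13.72
position: [0.6368, 0.0684, 0.0317]
ee_rot: [-3.142, 0.003, -0.048]
force: [-1.0, -0.5, -0.0]
width: 0.0917
grip_force: 0.0
time: 14.38
position: [0.6388, 0.0663, 0.0343]
ee_rot: [-3.141, -0.001, -0.05]
force: [-2.2, -0.3, 4.0]
width: 0.0559
grip_force: 30.0
```

```bash
python3 -m pendant '[[1,0,0,-4,0,0,0],[1,0,0,-8,0,0,0],[1,0,0,-10,0,0,0],[1,0,0,-10,0,0,0],[1,0,0,-6,0,0,0],[1,0,0,-2,0,0,0],[1,0,0,0,0,0,0],[1,0,0,0,0,0,0]]'
for i in 1 2 3 4 5 6; do python3 -m pendant '[[1,0,0,0,0,0,0]]' | grep -E "force: \[|posi"; done
```

```text
time: 15.05
position: [0.6385, 0.0668, 0.0737]
ee_rot: [-3.141, -0.0, -0.05]
force: [-0.2, 0.0, -1.6]
width: 0.0556
grip_force: 30.0
position: [0.6382, 0.0667, 0.0733]
force: [-0.4, -0.2, -0.8]
position: [0.6382, 0.0667, 0.0733]
force: [-0.6, -0.0, -1.1]
position: [0.6383, 0.0666, 0.0733]
force: [0.5, -0.4, -2.6]
position: [0.6384, 0.0665, 0.0734]
force: [-0.3, -0.1, -2.3]
position: [0.6385, 0.0665, 0.0735]
force: [0.1, 0.3, -0.8]
position: [0.6385, 0.0665, 0.0736]
force: [0.0, 0.0, -1.6]
```

```bash
python3 -m pendant '[[1,0,0,5,0,0,0],[1,0,0,10,0,0,0],[1,0,0,12,0,0,0],[1,0,0,8,0,0,0],[1,0,0,3,0,0,0],[1,0,0,1.5,0,0,0],[1,0,0,0,0,0,0],[1,0,0,0,0,0,0]]'
python3 -m pendant '[[0,0,0,0,0,0,0],[-1,0,0,0,0,0,0],[-1,0,0,0,0,0,0],[-1,0,0,0,0,0,0],[-1,0,0,0,0,0,0],[-1,0,0,-10,0,0,0],[-1,0,0,-25,0,0,0],[-1,0,0,-30,0,0,0]]'
python3 -m pendant '[[-1,0,0,-20,0,0,0],[-1,0,10,-5,0,0,0],[-1,-2,25,0,0,0,0],[-1,-3,30,0,0,0,0],[-1,-2,28,0,0,0,0],[-1,-1.5,18,0,0,0,0],[-1,0,8,0,0,0,0],[-1,0,0,0,0,0,0]]'
python3 tins.py
```

```text
time: 16.22
position: [0.6379, 0.0666, 0.0343]
ee_rot: [-3.141, 0.001, -0.051]
force: [-4.9, 0.7, 8.3]
width: 0.0556
grip_force: 30.0
time: 16.88
position: [0.6373, 0.0665, 0.099]
ee_rot: [3.141, 0.003, -0.051]
force: [0.6, -0.4, 0.2]
width: 0.0912
grip_force: 0.0
time: 17.55
position: [0.6236, -0.0545, 0.1246]
ee_rot: [3.141, -0.0, -0.054]
force: [0.1, -0.6, 0.2]
width: 0.092
grip_force: 0.0
[-0.61  0.72  1.    1.74 -0.68  1.07 -1.  ] [ 0.62361147 -0.05451523  0.12461205] [ 3.14096316e+00 -3.72064443e-04 -5.41309484e-02]
tin 3510 638.21337890625 66.7876205444336 29.46375846862793 0.07378707404446101 tool mm [   8.  -122.    94.5]
tin 5332 623.563720703125 -51.40259552001953 28.852497100830078 0.07380625684134783 tool mm [-0.3 -3.2 94.6]
tin 3306 616.543701171875 -161.23130798339844 29.04300308227539 0.07373053591784498 tool mm [ -1.3 106.9  94.7]
```

```bash
python3 -m pendant '[[-1,0,-2,12,0,0,0],[-1,0,0,25,0,0,0],[-1,0,0,25,0,0,0],[-1,0,0,18,0,0,0],[-1,0,0,8,0,0,0],[-1,0,0,2,0,0,0],[0,0,0,0,0,0,0],[0,0,0,0,0,0,0]]'
python3 -m pendant '[[1,0,0,0,0,0,0],[1,0,0,0,0,0,0],[1,0,0,0,0,0,0],[1,0,0,0,0,0,0],[1,0,0,0,0,0,0],[1,0,0,0,0,0,0],[1,0,0,0,0,0,0],[1,0,0,0,0,0,0]]' 30
python3 -m pendant '[[1,0,0,-4,0,0,0],[1,0,0,-8,0,0,0],[1,0,0,-10,0,0,0],[1,0,0,-10,0,0,0],[1,0,0,-6,0,0,0],[1,0,0,-2,0,0,0],[1,0,0,0,0,0,0],[1,0,0,0,0,0,0]]'
for i in 1 2 3 4 5 6; do python3 -m pendant '[[1,0,0,0,0,0,0]]' | grep -E "force: \[|posi"; done
```

```text
time: 18.27
position: [0.6248, -0.0495, 0.0349]
ee_rot: [3.141, -0.001, -0.05]
force: [-0.0, 0.7, -0.3]
width: 0.083
grip_force: 0.0
time: 18.93
position: [0.6245, -0.0501, 0.0348]
ee_rot: [-3.142, -0.001, -0.05]
force: [-1.3, 0.3, 6.1]
width: 0.0554
grip_force: 30.0
time: 19.6
position: [0.6241, -0.0496, 0.0742]
ee_rot: [-3.141, -0.0, -0.05]
force: [-0.3, -0.6, -2.2]
width: 0.0556
grip_force: 30.0
position: [0.6239, -0.0497, 0.0738]
force: [0.2, 1.1, -1.2]
position: [0.6239, -0.0497, 0.0738]
force: [0.1, 0.5, -0.8]
position: [0.624, -0.0498, 0.0739]
force: [0.3, -0.8, -1.7]
position: [0.624, -0.0499, 0.0739]
force: [1.2, 0.0, -2.1]
position: [0.6241, -0.0499, 0.0741]
force: [-0.2, -1.0, -1.9]
position: [0.6242, -0.0498, 0.0741]
force: [-0.3, -0.8, -1.4]
```

```bash
python3 -m pendant '[[1,0,0,5,0,0,0],[1,0,0,10,0,0,0],[1,0,0,12,0,0,0],[1,0,0,8,0,0,0],[1,0,0,3,0,0,0],[1,0,0,1.5,0,0,0],[1,0,0,0,0,0,0],[1,0,0,0,0,0,0]]'
python3 -m pendant '[[0,0,0,0,0,0,0],[-1,0,0,0,0,0,0],[-1,0,0,0,0,0,0],[-1,0,0,0,0,0,0],[-1,0,0,0,0,0,0],[-1,0,0,-10,0,0,0],[-1,0,0,-25,0,0,0],[-1,0,0,-30,0,0,0]]'
python3 -m pendant '[[-1,0,0,-20,0,0,0],[-1,0,10,-5,0,0,0],[-1,-1,24,0,0,0,0],[-1,-1,30,0,0,0,0],[-1,0,27,0,0,0,0],[-1,0,15,0,0,0,0],[-1,0,5,0,0,0,0],[-1,0,0,0,0,0,0]]'
python3 tins.py
```

```text
time: 20.77
position: [0.6234, -0.0496, 0.0348]
ee_rot: [-3.14, 0.001, -0.05]
force: [-4.3, 2.6, 8.9]
width: 0.0556
grip_force: 30.0
time: 21.43
position: [0.623, -0.0498, 0.0995]
ee_rot: [3.141, 0.003, -0.051]
force: [0.4, 0.8, 0.4]
width: 0.0916
grip_force: 0.0
time: 22.1
position: [0.616, -0.1625, 0.1249]
ee_rot: [3.141, -0.0, -0.053]
force: [-0.4, 0.6, 0.3]
width: 0.0922
grip_force: 0.0
[-0.41  0.73  0.98  1.71 -0.67  1.08 -0.84] [ 0.61599376 -0.1625385   0.12490768] [ 3.14110558e+00 -4.81374247e-05 -5.32584371e-02]
tin 2016 638.2835693359375 66.00350952148438 29.621856689453125 0.07377854833812321 tool mm [  10.1 -229.5   94.8]
tin 3424 623.1259765625 -49.57343673706055 28.958154678344727 0.0737684522470114 tool mm [   1.1 -113.2   94.9]
tin 5313 615.891357421875 -161.16624450683594 28.80014991760254 0.07380764128145886 tool mm [-0.2 -1.4 94.9]
```

```bash
python3 -m pendant '[[-1,0,0,12,0,0,0],[-1,0,0,25,0,0,0],[-1,0,0,25,0,0,0],[-1,0,0,18,0,0,0],[-1,0,0,8,0,0,0],[-1,0,0,2,0,0,0],[0,0,0,0,0,0,0],[0,0,0,0,0,0,0]]'
python3 -m pendant '[[1,0,0,0,0,0,0],[1,0,0,0,0,0,0],[1,0,0,0,0,0,0],[1,0,0,0,0,0,0],[1,0,0,0,0,0,0],[1,0,0,0,0,0,0],[1,0,0,0,0,0,0],[1,0,0,0,0,0,0]]' 45
python3 -m pendant '[[1,0,0,-4,0,0,0],[1,0,0,-8,0,0,0],[1,0,0,-10,0,0,0],[1,0,0,-10,0,0,0],[1,0,0,-6,0,0,0],[1,0,0,-2,0,0,0],[1,0,0,0,0,0,0],[1,0,0,0,0,0,0]]'
for i in 1 2 3 4; do python3 -m pendant '[[1,0,0,0,0,0,0]]' | grep -E "force: \[|posi"; done
```

```text
time: 22.82
position: [0.6172, -0.1605, 0.0355]
ee_rot: [3.141, -0.001, -0.05]
force: [-0.0, -0.6, -0.4]
width: 0.0828
grip_force: 0.0
time: 23.48
position: [0.6169, -0.161, 0.0353]
ee_rot: [3.141, -0.001, -0.051]
force: [-0.4, -0.1, 5.4]
width: 0.0553
grip_force: 45.0
time: 24.15
position: [0.6165, -0.1604, 0.0747]
ee_rot: [-3.141, 0.0, -0.05]
force: [-0.2, -1.0, -7.7]
width: 0.0557
grip_force: 45.0
position: [0.6163, -0.1603, 0.0743]
force: [0.1, -0.7, -7.5]
position: [0.6163, -0.1604, 0.0742]
force: [-0.7, 0.7, -7.4]
position: [0.6163, -0.1605, 0.0743]
force: [0.6, -0.2, -7.0]
position: [0.6164, -0.1606, 0.0744]
force: [0.8, -0.7, -5.5]
```

Clearly the heavy one (about 7 N). I'll raise it another 80 mm and check the scene.

```bash
python3 -m pendant '[[1,0,0,-6,0,0,0],[1,0,0,-14,0,0,0],[1,0,0,-20,0,0,0],[1,0,0,-20,0,0,0],[1,0,0,-14,0,0,0],[1,0,0,-6,0,0,0],[1,0,0,0,0,0,0],[1,0,0,0,0,0,0]]'
python3 -m pendant '[[1,0,0,0,0,0,0],[1,0,0,0,0,0,0],[1,0,0,0,0,0,0],[1,0,0,0,0,0,0]]'
python3 - <<'E'
from h import *
s=arm.snapshot("side"); cv2.imwrite("pics/s9.png",s["frame"][...,::-1]); P=pts(s)
for x,y in((.638,.066),(.623,-.05)):
    Q=P[(np.hypot(P[:,0]-x,P[:,1]-y)<.045)&(P[:,2]>.07)&(P[:,2]<.082)]; print(cv2.minEnclosingCircle((Q[:,:2]*1000).astype(np.float32)),Q[:,2].mean())
Q=P[(np.hypot(P[:,0]-.616,P[:,1]+.16)<.05)&(P[:,2]>.085)]; print("held lowest",np.percentile(Q[:,2],[1,5]))
E
```

```text
time: 25.15
position: [0.6165, -0.1603, 0.1546]
ee_rot: [-3.141, -0.0, -0.05]
force: [-1.1, 0.1, -6.8]
width: 0.0552
grip_force: 45.0
time: 25.48
position: [0.6163, -0.1605, 0.1541]
ee_rot: [-3.142, 0.001, -0.05]
force: [0.7, -0.3, -6.2]
width: 0.0557
grip_force: 45.0
((637.7432250976562, 68.64379119873047), 29.59977149963379) 0.07368920770508018
((621.2110595703125, -48.426597595214844), 29.769229888916016) 0.07363688214280474
held lowest [0.12886233 0.15645216]
```

View pics/s9.png

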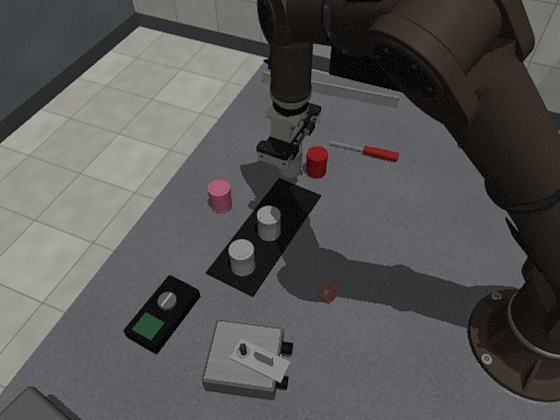

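The side view shows the plate flat on the box with the stud through it (242,350). The two light tins stand on the mat (242,258 and 268,223), and the third hangs in the gripper (290,160) with its base at about 0.12 m.

```bash
python3 -c "
from rig import arm
print(arm.job_done())"
```

```text
the job is handed in; nothing more can be done
None
```

Job handed in, with no verdict shown: the lock-off plate lies flat on the box with the stud through its hole, the heaviest tin (the one at the −y end of the row, about 7 N against 1.6 N for each of the others) is held upright with its base at about 12 cm, and the other two stand on the mat.

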